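# Index the panel carriage and hold the grab handle for bolting

### The arm

A 6-joint arm with a two-finger parallel gripper is mounted at the origin on the work surface. World frame = base frame: x ahead of the robot, y to its left, z up, the work surface at z = 0. Lengths are in m, angles in degrees, forces in N, time in s.
With the tool pointing down it reaches from about 0.4 to 0.825 m from the base axis. Payload 7 kg.
Tool frame: the origin (TCP) lies midway between the tips of the shut fingers; the grasp point (between the pads) lies 19 mm behind it (ctrl.grasp_offset is the distance from the TCP to the grasp point, in m); z points along the fingers, x is the direction in which the jaws open and shut, and the axes are right-handed (so a half turn about z gives the same grasp; the last joint's range is limited). The gripper opens to 88 mm and grips with 3 to 60 N. Pads are 19 mm wide; open, the fingers measure 130 mm over their backs; the gripper's body (78 mm by 193 mm) begins 47 mm behind the grasp point.
Start: joints at [-60.155, 20.546, 0.682, 0, -70.136, -16.507], TCP at [0.156, -0.657, 0.227] pointing down, gripper open.
Joint ranges: [-176.03, 176.03], [-82.01, 121.73], [-58.28, 71.71], [-173.87, 95.51], [-174.79, -0.11], [-173.66, 173.66]. Speed limits (degrees/s): [136.94, 136.94, 172.46, 180, 180, 180].

### API

Orientations are given as [roll, pitch, yaw] about the fixed x, y, z axes, in that order (R = Rz(yaw) Ry(pitch) Rx(roll)).
In Python, from plant import sensors, snapshot, order, ctrl gives the robot as it stands.
- The arm moves only by the tool send_rows, never from a script. Its argument "commands" is a list of rows, each a list of 3 entries, a list of its own where there are three numbers: the closure, from 0 (fully open) to 1 (shut), then the shift along the world's x, y, z in units of 0.25 m (1.0 is 0.25 m), then the turn, a rotation vector about the world's x, y, z in units of 360 degrees (1.0 is 360 degrees). In form: [[hand, [x, y, z], [ax, ay, az]], ...]. A call has 1 to 12 rows; each row shifts and turns the pose as measured when the row begins; what a row does not reach is not made up. A row lasts 1/10 s, in which the tool goes at most 50 mm and 8.59 degrees, less where a joint would pass 70% of its speed; a pose out of reach is approached as far as the arm can. A call with a number of a shift or a turn outside -1 to 1 is refused whole. A call with a gripper value outside its range is refused whole. The fingers move at their own pace and stop on an object; the grip force is fixed at half the most. Time passes only in rows, so rows that do not move let the fingers close. It gives the time, the measured TCP pose, the force and the opening at its end, in the units of the state.
- sensors.get_obs(): the state, without advancing time (a new reading comes with each control period).
- snapshot(name): name is "side" or "top" or "wrist"; returns a dict with "color" (420x560x3 uint8, blue, green, red), "z_map" (420x560 float32, m along the optical axis (not along the pixel's ray), 0 where there is no reading), "mtx" (3x3 intrinsics, pixels), "xyz" and "attitude" of the camera in the world. Camera axes: x right, y down, z forward; pixel columns grow to the right and rows downward; lengths in m; the calibration is good to about 2 mm. A picture is of the moment at which its call begins.
- order.close_job(): hands the job in, once; it reports no verdict.
The state is a dict: "clock": time; "joint_pos": joint angles; "qvel": joint speeds; "tau": joint torques, N m; "tool_pos": TCP position; "orientation": TCP orientation; "force": force on the tool from outside, world axes, zero at the start; "moment": the same for the moment, N m; "opening": finger opening in m.
Only numpy, scipy, OpenCV 4.12 (cv2) and the standard library are available. Lean on these libraries where they do the work, as an engineer would, in place of code of your own. Each camera call takes 0.05 s, during which the arm holds its last target.

### The job

Push the fixture carriage along its rails to your left by its push post until it clicks into the next station, the middle one of the three. Then pick up the grab handle and be the third hand for the mate who bolts it on from behind: hold it level with both feet square and centred on the two rubber pads of the panel, and press with a steady 12 N or so (8 to 16 N, at no moment more than 25 N), both pads taking their share. Finish still gripping and pressing like that, and leave the other loose parts on the plate where they lie.

Things in the scene. Friction and masses are not known exactly. Their poses are not given: they have to be found in the camera images.
- slide: Fixed slide on the jig table: dark base plate 140 x 620 x 12 mm with two rails. Origin: underside, middle of the plate, which is also the middle station. x points away from the robot, square to the rails; y runs along the rails to the left. Three brass tabs on the front edge mark the stations, at y = -110, 0 and +110 mm.
- carriage: Carriage riding on the slide: aluminium plate 160 x 340 mm, top 52 mm above the table, pointer at the middle of its front edge. Origin at table height under its middle; axes as the slide's. Its y in the slide's frame is -110 to -60 mm at the start, 0 at the middle station. A sprung ball clicks into a notch at each station: it pulls in from about 5 mm either side and holds against about 8 N; else about 2 N drag.
- push_post (a point): Middle of the black round hand grip of the push post on the carriage, 210 mm above the table: grip 26 mm diameter, from 182 to 237 mm above the table, on a 14 mm post, at the carriage's right front corner, 145 mm right of its middle. Moves with the carriage.
- station_post (a point): Fixed point where push_post is when the carriage sits in the middle station.
- panel_mid (a point): White panel, 240 wide x 20 mm thick, upright on the carriage, from 52 to 185 mm above the table. This point: on its front face (towards the robot), midway between the pads, 150 mm above the table. x points into the panel, away from the robot (direction of the push), y along it to the left, z up. A bolt head shows on its back behind each pad. Moves with the carriage.
- pad_left: Left black rubber pad, 34 mm diameter, round a bolt hole, 80 mm left of the panel's middle. Origin: centre of its front face, which stands 12 mm proud of the panel. It gives about 1.2 N per mm of squash (both pads together 2.4 N per mm), at most 9 mm.
- pad_right: Right rubber pad, the same, 80 mm right of the panel's middle.
- grab_handle: Loose stainless U-shaped grab handle, about 0.35 kg, lying flat, feet away from the robot. Straight bar 180 mm long (y), 20 deep (x), 24 tall (z); two legs to +x end in feet, flat plates 40 (y) x 24 (z) mm at y = -80 and +80. Origin: middle of the bar, half-way up (12 mm above the table). Foot faces 62 mm from the origin along +x; 52 mm free behind the bar, 140 mm between the legs.
- feet_mid (a point): Point on the grab handle midway between the centres of the two foot faces; same axes as the handle.
- hitch_pin: Bystander: loose steel hitch pin, 18 mm thick, about 150 mm long with a bent end. Origin on its underside.
- lamp_bracket: Bystander: loose red L-shaped lamp bracket, 90 x 50 x 60 mm. Origin on its underside.
- ceramic_tab: Bystander: loose grey ceramic backing tab, 60 x 26 x 9 mm. Origin on its underside.
- brass_nut: Bystander: loose brass hexagon nut, 40 mm across corners, 18 mm tall. Origin on its underside.
Things that resemble listed ones, but are neither listed nor needed, are in the scene too. What is shaped like the grab_handle but orange or red is not meant.

How it is judged (in metres and radians):
On the way, in this order (a step that is already met when the one before it is completed fails the run):
1. the carriage sits in the middle station (y of carriage in the frame of slide between -0.003 and 0.003 m and contact force between grab_handle and the fingers below 0.1 N), for 0.3 s.
2. the grab handle is lifted off the table in the gripper (height (world z) of grab_handle above 0.05 m and contact force between grab_handle and the fingers above 2 N), for 0.2 s.
3. the handle is pressed on both pads within the band (contact force between grab_handle and carriage between 8 and 16 N and contact force between grab_handle and pad_left above 2 N and contact force between grab_handle and pad_right above 2 N), for 0.3 s.
At the end, for the whole second after the job is handed in: The carriage is within 3 mm of the middle station. The gripper still holds the grab handle, at rest, its feet centred on the pads within 7 mm sideways and in height and square within 0.1 rad; it presses on the pads with 8 to 16 N in all and more than 2 N on each pad, for the whole last second (all of step 3 and y of carriage in the frame of slide between -0.003 and 0.003 m and y of feet_mid in the frame of panel_mid between -0.007 and 0.007 m and z of feet_mid in the frame of panel_mid between -0.007 and 0.007 m and angle between the x axis of grab_handle and the x axis of panel_mid, either way round below 0.1 rad and angle between the y axis of grab_handle and the y axis of panel_mid, either way round below 0.1 rad and contact force between grab_handle and the fingers above 2 N and linear speed of grab_handle below 0.01 m/s); the arm keeps its last pose, push and grip.
It fails at once if the handle is pressed on the panel or its pads with more than 25 N (contact force between grab_handle and carriage above 25 N).
It fails at once if another loose part is moved (distance of any of hitch_pin, lamp_bracket, ceramic_tab, brass_nut from where it was at the start of the episode above 0.02 m).
It also fails if it takes over 72 s, if anything falls off the work surface, if the arm or the gripper's body presses on something with over 40 N, if the wrist force passes 120 N, or if a joint passes its speed limit or range.

## Working session

There is one attempt and no reset: what is moved stays moved. The work goes in short steps, Python scripts to look and compute and a tool call to move; the robot and the scene stay as the last step left them, time stands still between calls to the robot, and variables do not carry over. Pictures are saved under pics/ and viewed, and the job is handed in when it is done.

Besides the shell and the picture viewer there is one more tool, called by a JSON object that holds its "api" and its "payload", one argument or row to a line. send_rows: Moves the arm, as the interface text tells. Its arguments: {"type":"object","properties":{"commands":{"type":"array","items":{"type":"array"}}},"required":["commands"]}

```bash
mkdir -p pics; ls; cat > h.py <<'E'
import numpy as np,cv2,sys
sys.path.insert(0,'.')
from plant import sensors,snapshot,order,ctrl
from scipy.spatial.transform import Rotation as R
def st():
    o=sensors.get_obs()
    for k in ['clock','joint_pos','tool_pos','orientation','force','moment','opening']: print(k,np.round(o[k],4))
    return o
def snap(n,f):
    s=snapshot(n); cv2.imwrite('pics/'+f+'.png',s['color']); np.savez('pics/'+f+'.npz',**{k:np.array(v) for k,v in s.items()})
    return s
def load(f): return dict(np.load('pics/'+f+'.npz'))
def rot(s):
    a=np.array(s['attitude'],float)
    if a.shape==(3,3): return a
    return R.from_euler('xyz',a,degrees=True).as_matrix()
def ray(s,u,v):
    K=s['mtx']; d=np.linalg.inv(K)@np.array([u,v,1.]); return np.array(s['xyz']),rot(s)@d
def pz(s,u,v,r=1):
    p=s['z_map'][int(v)-r:int(v)+r+1,int(u)-r:int(u)+r+1]; p=p[p>0]
    if not len(p): return None
    o,d=ray(s,u,v); return o+d*np.median(p)
def plane(s,u,v,z):
    o,d=ray(s,u,v); return o+d*(z-o[2])/d[2]
def tri(s1,p1,s2,p2):
    o1,d1=ray(s1,*p1);o2,d2=ray(s2,*p2)
    d1=d1/np.linalg.norm(d1);d2=d2/np.linalg.norm(d2)
    t=np.linalg.lstsq(np.c_[d1,-d2],o2-o1,rcond=None)[0]
    a=o1+d1*t[0];b=o2+d2*t[1]; return (a+b)/2,np.linalg.norm(a-b)
def proj(s,p):
    c=rot(s).T@(np.array(p)-s['xyz']); q=s['mtx']@c; return q[:2]/q[2]
def crop(f,x0,y0,x1,y1,k,out):
    i=cv2.imread('pics/'+f+'.png')[y0:y1,x0:x1]; cv2.imwrite('pics/'+out+'.png',cv2.resize(i,None,fx=k,fy=k,interpolation=cv2.INTER_CUBIC))
E
python3 - <<'E'
from h import *
st()
for n in ['side','top','wrist']:
    s=snap(n,n+'0'); print(n,s['xyz'],s['attitude'],s['mtx'])
print(ctrl.grasp_offset)
E
```

```text
pics
clock 0.0
joint_pos [-6.01569e+01  2.05908e+01  6.32900e-01 -2.09000e-02 -7.01355e+01
 -1.65053e+01]
tool_pos [ 0.1556 -0.6563  0.2256]
orientation [-1.799923e+02 -9.510000e-02  1.033307e+02]
force [ 0.0155 -0.0981  0.5756]
moment [0.0468 0.0346 0.0241]
opening 0.0875
side [0.069383   1.00119771 1.46466063] [-1.41314345e+02 -1.28737346e-02 -1.53867966e+02] [[467.45980098   0.         283.85958256]
 [  0.         467.45980098 205.79454248]
 [  0.           0.           1.        ]]
top [0.43072534 0.05060218 1.5994217 ] [-1.77122775e+02 -1.10538101e-01 -8.97637962e+01] [[512.29602334   0.         285.17961611]
 [  0.         512.29602334 218.98189642]
 [  0.           0.           1.        ]]
wrist [ 0.08410068 -0.67393121  0.38452275] [ 1.64215879e+02 -2.65755228e-02  1.03259825e+02] [[302.37271795   0.         274.65968427]
 [  0.         302.37271795 207.48470442]
 [  0.           0.           1.        ]]
0.0188
```

View pics/side0.png

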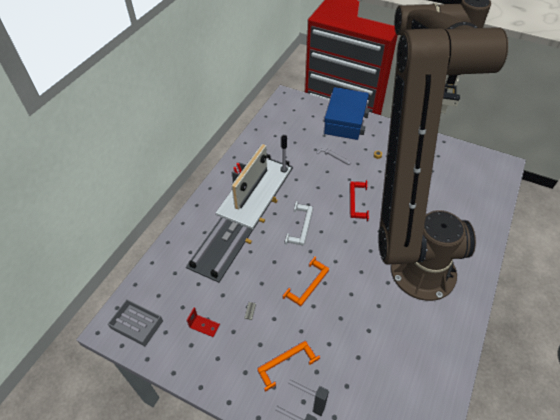

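View pics/top0.png

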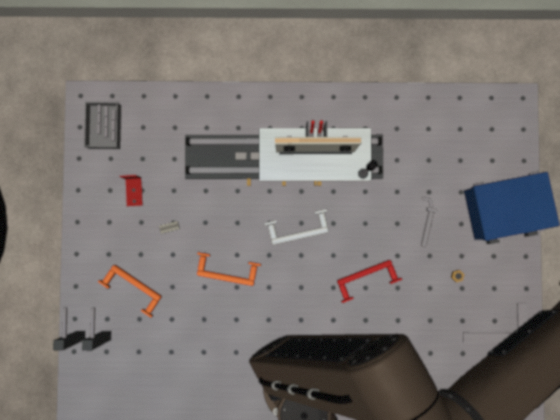

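View pics/wrist0.png

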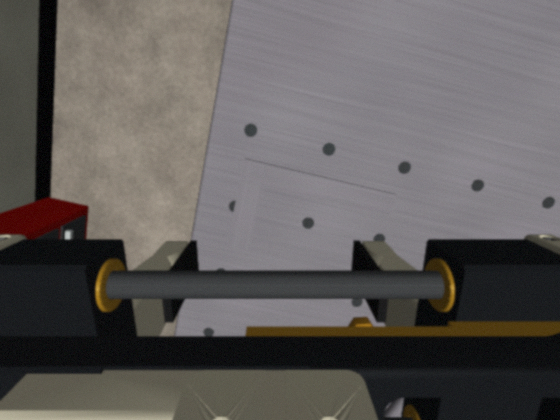

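The top picture shows four U-shaped parts: silver at (298,232), orange at (227,270) and (130,290), red at (368,278). Only the silver one fits the description. The post is near (370,167), the pin at (428,222) and the nut at (457,275). I'll take closer crops next.

```bash
python3 - <<'E'
from h import *
crop('top0',175,115,395,255,3.6,'top0c')
crop('side0',180,120,320,290,3.5,'side0c')
E
```

```text
(no output)
```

View pics/top0c.png

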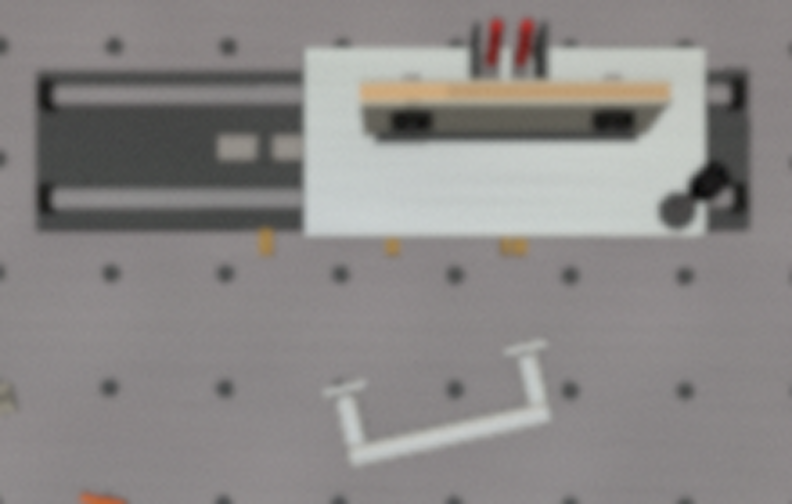

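View pics/side0c.png

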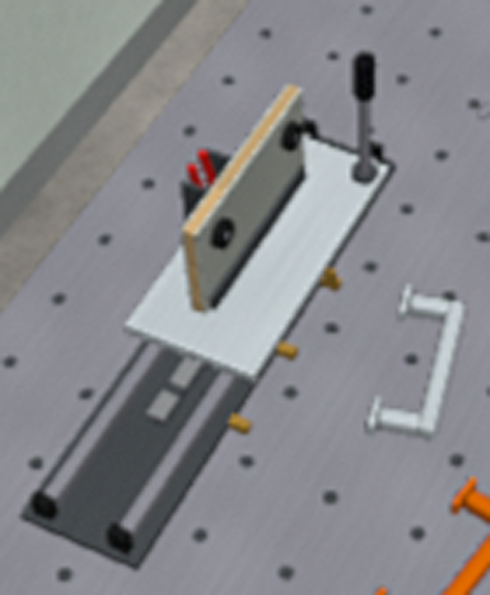

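```bash
python3 - <<'E'
from h import *
t=load('top0');s=load('side0')
T=lambda x,y:(x/3.6+175,y/3.6+115)
S=lambda x,y:(x/3.5+180,y/3.5+120)
print('plate z.012')
for p in [(38,72),(748,72),(748,230),(38,230)]: print(np.round(plane(t,*T(*p),.012),4))
print('plate side');
for p in [(24,515),(137,566)]: print(np.round(plane(s,*S(*p),.012),4))
print('carriage')
for p in [(304,48),(706,48),(706,236),(304,236)]: print(np.round(plane(t,*T(*p),.052),4))
for p in [(126,327),(252,377),(394,164)]: print('side',np.round(plane(s,*S(*p),.052),4))
print('tabs')
for p in [(266,250),(393,250),(508,250),(520,250)]: print(np.round(plane(t,*T(*p),.012),4))
print('post top',tri(t,T(712,178),s,S(364,58)))
print('grip mid by side depth',pz(s,*S(364,78)),'base',plane(t,*T(677,211),.052))
print('grip bottom',tri(t,T(704,186),s,S(362,98)))
print('pads side depth',pz(s,*S(222,234)),pz(s,*S(292,136)))
print('handle')
for a,b in [((545,412),(455,307)),((355,458),(425,428)),((345,388),(375,417)),((527,349),(408,300))]:
  print(tri(t,T(*a),s,S(*b)), plane(t,*T(*a),.024),pz(t,*T(*a)))
E
```

```text
plate z.012
[0.7722 0.3605 0.012 ]
[ 0.775  -0.2565  0.012 ]
[ 0.6369 -0.2557  0.012 ]
[0.6342 0.3586 0.012 ]
plate side
[0.7704 0.3649 0.012 ]
[0.6352 0.3648 0.012 ]
carriage
[0.7851 0.1276 0.052 ]
[ 0.7867 -0.2132  0.052 ]
[ 0.6265 -0.2125  0.052 ]
[0.625  0.1265 0.052 ]
side [0.7836 0.1333 0.052 ]
side [0.6279 0.132  0.052 ]
side [ 0.626  -0.2162  0.052 ]
tabs
[0.6177 0.1613 0.012 ]
[0.6182 0.0515 0.012 ]
[ 0.6186 -0.048   0.012 ]
[ 0.6186 -0.0584  0.012 ]
post top (array([ 0.64808336, -0.18476539,  0.2384713 ]), np.float64(0.0040054390145434935))
grip mid by side depth [ 0.6458712  -0.17575645  0.21761364] base [ 0.64755351 -0.18814105  0.052     ]
grip bottom (array([ 0.65271836, -0.18999052,  0.17148187]), np.float64(0.004719841765399711))
pads side depth [0.70439974 0.04617284 0.15680743] [ 0.70285892 -0.11055877  0.16137408]
handle
(array([ 0.48082127, -0.07886467,  0.01498801]), np.float64(0.004984447491018504)) [ 0.47822427 -0.07901997  0.024     ] [ 0.47824865 -0.07908651  0.0231913 ]
(array([0.44157321, 0.08461534, 0.01334471]), np.float64(0.0069509028603647926)) [0.43828397 0.08313235 0.024     ] [0.43831172 0.0832518  0.01821518]
(array([0.49969801, 0.09280083, 0.00783086]), np.float64(0.0020890760275429974)) [0.49803304 0.09199558 0.024     ] [0.49805736 0.09201054 0.02343071]
(array([ 0.53383281, -0.06376462,  0.01551155]), np.float64(0.002537020573492179)) [ 0.53210194 -0.06360488  0.024     ] [ 0.53224356 -0.06376442  0.02179923]
```

The silver handle is the only U-shaped part that is neither orange nor red. It has two legs with foot plates pointing away from the robot, and it sits at about (0.46, 0.0) with a yaw of about 13°. The post stands at about (0.647, -0.186). I'll move above it with the jaws along y.

{"api": "send_rows", "payload": {
  "commands": [
    [0,[0.13,0.125,0.06],[0,0,-0.003]],
    [0,[0.13,0.125,0.06],[0,0,-0.003]],
    [0,[0.13,0.125,0.06],[0,0,-0.003]],
    [0,[0.13,0.125,0.06],[0,0,-0.003]],
    [0,[0.14,0.135,0.03],[0,0,-0.003]],
    [0,[0.14,0.135,0.03],[0,0,-0.003]],
    [0,[0.14,0.135,0],[0,0,-0.003]],
    [0,[0.14,0.135,0],[0,0,-0.003]],
    [0,[0.14,0.135,0],[0,0,-0.003]],
    [0,[0.14,0.135,0],[0,0,-0.003]],
    [0,[0.14,0.135,0],[0,0,-0.003]],
    [0,[0,0,0],[0,0,0]]
  ]
}}

```text
clock: 1.35
tool_pos: [0.5366, -0.2807, 0.2987]
orientation: [-179.9, -0.5, 90.6]
force: [-0.3, 0.2, -0.3]
opening: 0.0877
```

```bash
python3 - <<'E'
from h import *
st();s=snap('wrist','w1');print(s['xyz'],s['attitude'])
t=snap('side','side1')
E
```

```text
clock 1.35
joint_pos [ -9.4668  12.1041  -1.4609  -0.4949 -76.5881 -79.7847]
tool_pos [ 0.5366 -0.2807  0.2987]
orientation [-179.9343   -0.5007   90.6328]
force [-0.3255  0.1665 -0.3456]
moment [-0.0503  0.0405 -0.0005]
opening 0.0877
[ 0.46323007 -0.28330615  0.4575218 ] [164.26234084  -0.44606947  90.56297707]
```

View pics/w1.png

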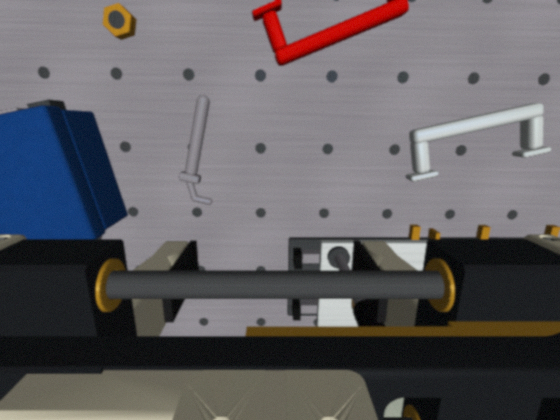

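The wrist view shows the handle: bar from (415,132) to (543,106), feet at (424,176) and (533,152). The post base is at (340,257). Next I'll measure both.

```bash
python3 - <<'E'
from h import *
crop('w1',390,80,560,200,4.5,'w1c')
crop('w1',280,225,450,325,4.5,'w1p')
w=load('w1');print(plane(w,340,257,.052),plane(w,338,257,.06))
t=load('top0');
E
```

```text
[ 0.65202608 -0.18266065  0.052     ] [ 0.64831936 -0.18752056  0.06      ]
```

View pics/w1c.png

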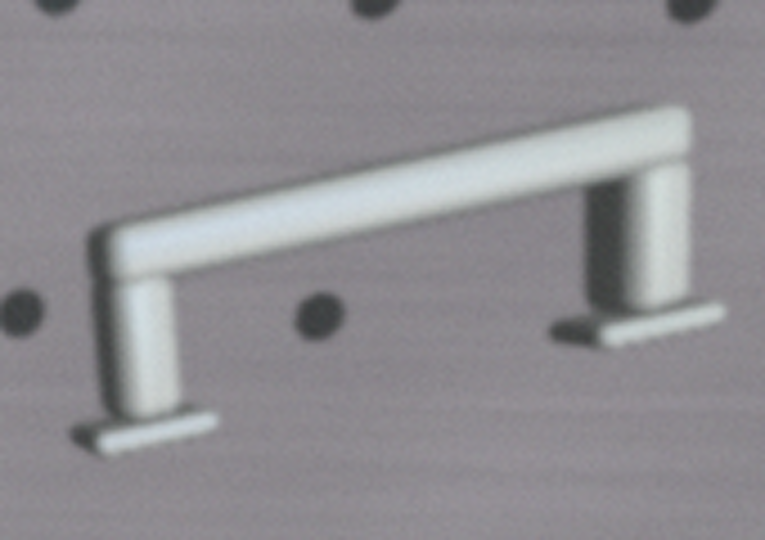

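View pics/w1p.png

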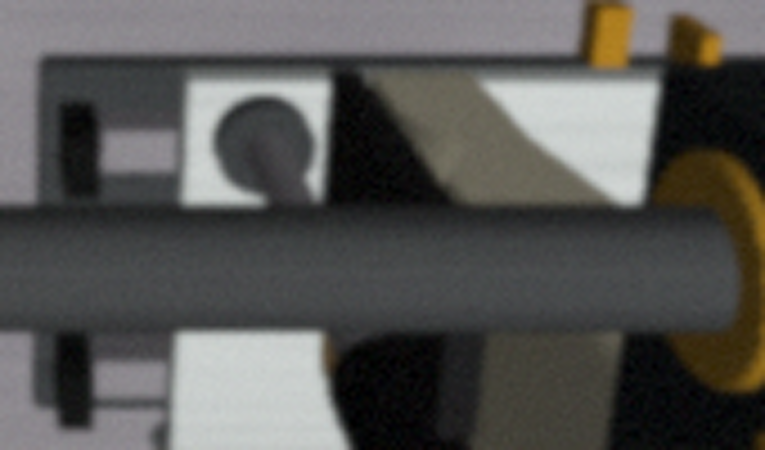

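```bash
python3 - <<'E'
from h import *
w=load('w1');W=lambda x,y:(x/4.5+390,y/4.5+80)
P=lambda *a:plane(w,*W(*a),.024)
for n,a in dict(fr=(160,440),fl=(666,332),br_near=(110,228),br_far=(115,278),bl_near=(690,107),bl_far=(690,160)).items(): print(n,P(*a).round(4))
fr,fl=P(160,440),P(666,332); d=fl-fr; yaw=np.degrees(np.arctan2(-d[0],d[1])); print(yaw,np.linalg.norm(d))
m=(fr+fl)/2; x=np.array([np.cos(np.radians(yaw)),np.sin(np.radians(yaw)),0]); print('feetmid',m,'origin',m-.062*x)
b=(P(110,228)+P(115,278)+P(690,107)+P(690,160))/4; print('bar mid',b)
# depth
for p in [(400,190),(250,215),(550,150)]: print(pz(w,*W(*p)))
# two-view height check of feet
t=load('top0');T=lambda x,y:(x/3.6+175,y/3.6+115)
print(tri(w,W(160,440),t,T(527,345)),tri(w,W(666,332),t,T(345,385)))
for f in [(345,385),(527,345)]: print(plane(t,*T(*f),.024))
E
```

```text
fr [ 0.5388 -0.0596  0.024 ]
fl [0.5028 0.0966 0.024 ]
br_near [ 0.4725 -0.0848  0.024 ]
br_far [ 0.4877 -0.0812  0.024 ]
bl_near [0.4352 0.0872 0.024 ]
bl_far [0.4506 0.0911 0.024 ]
12.970341265076057 0.16026460815861873
feetmid [0.52078731 0.01850074 0.024     ] origin [0.46036916 0.00458505 0.024     ]
bar mid [0.46152206 0.00305503 0.024     ]
[0.46034347 0.00301573 0.02446886]
[ 0.46822916 -0.04197091  0.02415707]
[0.44813948 0.0468465  0.02444997]
(array([ 0.53624481, -0.06328662,  0.03149998]), np.float64(0.002456114702323404)) (array([0.50132927, 0.0918136 , 0.02946852]), np.float64(0.0019440342186577333))
[0.50060032 0.09200977 0.024     ]
[ 0.53553308 -0.06360291  0.024     ]
```

{"api": "send_rows", "payload": {
  "commands": [
    [0,[0.15,0.12,0],[0,0.0008,-0.001]],
    [0,[0.15,0.13,0],[0,0.0008,0]],
    [0,[0.14,0.12,0],[0,0,0]],
    [0,[0,0,0],[0,0,0]]
  ]
}}

```text
clock: 1.85
tool_pos: [0.6433, -0.1929, 0.2997]
orientation: [-179.3, -0.4, 89.8]
force: [0.3, -0.3, -0.5]
opening: 0.0877
```

{"api": "send_rows", "payload": {
  "commands": [
    [0,[0.018,0.024,-0.1],[0,0,0]],
    [0,[0,0,-0.12],[0,0,0]],
    [0,[0,0,-0.12],[0,0,0]],
    [0,[0,0,-0.08],[0,0,0]],
    [0,[0,0,0],[0,0,0]]
  ]
}}

```text
clock: 2.35
tool_pos: [0.6448, -0.1928, 0.192]
orientation: [-179.3, -0.4, 89.5]
force: [-0.0, 0.4, -0.0]
opening: 0.0878
```

```bash
python3 - <<'E'
from h import *
st();s=snap('side','side2');snap('top','top2')
crop('side2',180,80,340,250,3.5,'side2c')
E
```

```text
clock 2.35
joint_pos [ -0.3217  22.0439  -1.4844  -0.4308 -67.1404 -89.9884]
tool_pos [ 0.6448 -0.1928  0.192 ]
orientation [-179.3309   -0.3951   89.518 ]
force [-0.0359  0.4024 -0.0162]
moment [-0.0428  0.0242 -0.0281]
opening 0.0878
```

View pics/side2c.png

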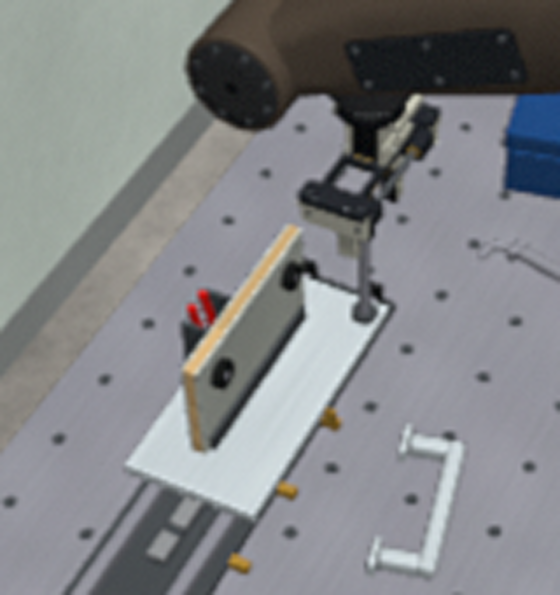

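{"api": "send_rows", "payload": {
  "commands": [
    [0.5,[0,0.02,0],[0,0,0]],
    [0.8,[0,0,0],[0,0,0]],
    [0.8,[0,0,0],[0,0,0]],
    [0.8,[0,0,0],[0,0,0]],
    [0.8,[0,0,0],[0,0,0]]
  ]
}}

```text
clock: 2.95
tool_pos: [0.6487, -0.189, 0.2018]
orientation: [179.9, -0.3, 89.5]
force: [0.5, -0.7, 1.1]
opening: 0.0532
```

{"api": "send_rows", "payload": {
  "commands": [
    [0.8,[0,0,0],[0,0,0]],
    [0.8,[0,0,0],[0,0,0]],
    [0.8,[0,0,0],[0,0,0]],
    [0.8,[0,0,0],[0,0,0]]
  ]
}}

```text
clock: 3.35
tool_pos: [0.6489, -0.1878, 0.2021]
orientation: [179.9, -0.3, 89.6]
force: [0.4, -0.6, 0.5]
opening: 0.0255
```

```bash
python3 - <<'E'
from h import *
st()
E
```

```text
clock 3.35
joint_pos [  0.1551  21.4229  -1.0908  -0.3744 -67.3548 -90.4464]
tool_pos [ 0.6489 -0.1878  0.2021]
orientation [179.8716  -0.3469  89.5653]
force [ 0.3792 -0.6237  0.4633]
moment [-0.503   0.1084  0.0466]
opening 0.0255
```

{"api": "send_rows", "payload": {
  "commands": [
    [0.8,[0,0.04,0],[0,0,0]],
    [0.8,[0,0.04,0],[0,0,0]],
    [0.8,[0,0.04,0],[0,0,0]],
    [0.8,[0,0.04,0],[0,0,0]],
    [0.8,[0,0.04,0],[0,0,0]],
    [0.8,[0,0.04,0],[0,0,0]],
    [0.8,[0,0.04,0],[0,0,0]],
    [0.8,[0,0,0],[0,0,0]]
  ]
}}

```text
clock: 4.15
tool_pos: [0.6485, -0.1292, 0.202]
orientation: [180.0, 0.6, 89.2]
force: [-1.5, 7.8, 3.5]
opening: 0.0256
```

```bash
python3 - <<'E'
from h import *
st(); snap('side','side3');crop('side3',180,80,340,250,3.5,'side3c')
E
```

```text
clock 4.15
joint_pos [  5.931   20.0469  -3.5743   0.6086 -66.4006 -96.9611]
tool_pos [ 0.6485 -0.1292  0.202 ]
orientation [179.9552   0.5563  89.2134]
force [-1.5205  7.7699  3.4939]
moment [3.3918 0.454  0.0889]
opening 0.0256
```

View pics/side3c.png

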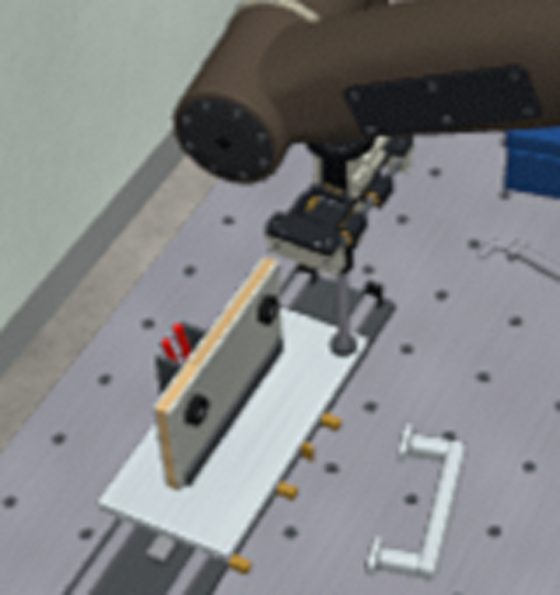

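{"api": "send_rows", "payload": {
  "commands": [
    [0.8,[0,0.04,0],[0,0,0]],
    [0.8,[0,0.04,0],[0,0,0]],
    [0.8,[0,0.03,0],[0,0,0]],
    [0.8,[0,0,0],[0,0,0]]
  ]
}}

```text
clock: 4.6
tool_pos: [0.6483, -0.1056, 0.202]
orientation: [180.0, 0.8, 89.1]
force: [-2.1, 6.4, 2.8]
opening: 0.0252
```

```bash
python3 - <<'E'
from h import *
st()
E
```

```text
clock 4.6
joint_pos [  8.2294  19.6568  -4.2858   0.9096 -66.1825 -99.5145]
tool_pos [ 0.6483 -0.1056  0.202 ]
orientation [179.9885   0.841   89.0831]
force [-2.1083  6.3951  2.8056]
moment [3.3633 0.5706 0.1512]
opening 0.0252
```

{"api": "send_rows", "payload": {
  "commands": [
    [0.8,[0,0.025,0],[0,0,0]],
    [0.8,[0,0,0],[0,0,0]],
    [0.8,[0,0,0],[0,0,0]]
  ]
}}

```text
clock: 4.9
tool_pos: [0.6483, -0.0996, 0.202]
orientation: [180.0, 0.8, 89.1]
force: [-0.1, -3.8, -1.0]
opening: 0.0254
```

```bash
python3 - <<'E'
from h import *
st()
E
```

```text
clock 4.9
joint_pos [   8.7683   19.5692   -4.4144    0.9107  -66.143  -100.0613]
tool_pos [ 0.6483 -0.0996  0.202 ]
orientation [179.9819   0.8419  89.0762]
force [-0.0634 -3.8389 -1.002 ]
moment [-0.29   -0.1089  0.1222]
opening 0.0254
```

{"api": "send_rows", "payload": {
  "commands": [
    [0.8,[0,0.02,0],[0,0,0]],
    [0.8,[0,0,0],[0,0,0]],
    [0.8,[0,0,0],[0,0,0]]
  ]
}}

```text
clock: 5.2
tool_pos: [0.6482, -0.0942, 0.202]
orientation: [180.0, 0.8, 89.1]
force: [-0.9, 0.3, -0.3]
opening: 0.0256
```

```bash
python3 - <<'E'
from h import *
st(); snap('top','top4');crop('top4',175,115,395,255,3.6,'top4c');snap('side','side4');crop('side4',150,120,320,290,3.5,'side4c')
E
```

```text
clock 5.2
joint_pos [   9.2146   19.4978   -4.4864    0.829   -66.1236 -100.4859]
tool_pos [ 0.6482 -0.0942  0.202 ]
orientation [179.9704   0.7648  89.0648]
force [-0.8732  0.2819 -0.2661]
moment [0.6873 0.1005 0.1391]
opening 0.0256
```

View pics/top4c.png

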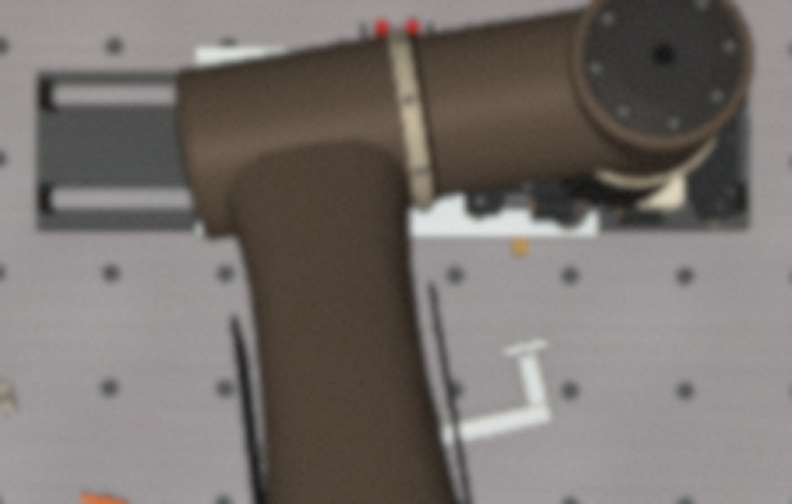

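View pics/side4c.png

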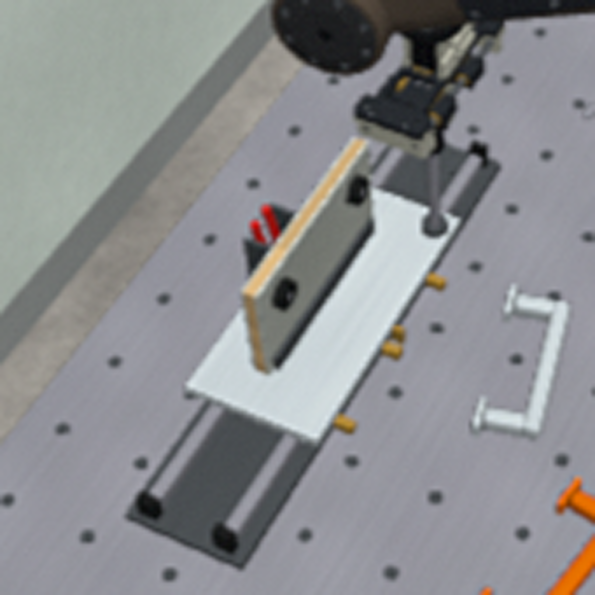

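```bash
python3 - <<'E'
from h import *
t=load('top4');s=load('side4')
T=lambda x,y:(x/3.6+175,y/3.6+115)
S=lambda x,y:(x/3.5+150,y/3.5+120)
print(plane(t,*T(599,236),.052),plane(t,*T(197,48),.052))
for p in [(186,387),(313,440),(461,218)]: print(plane(s,*S(*p),.052))
for p in [(345,424),(392,349),(435,281)]: print('tab',plane(s,*S(*p),.012))
for z in (.04,.05):print('ptr',plane(s,*S(398,331),z))
E
```

```text
[ 0.62605636 -0.12225751  0.052     ] [0.78469959 0.21827132 0.052     ]
[0.78448505 0.22340959 0.052     ]
[0.63022354 0.22281601 0.052     ]
[ 0.62859043 -0.11974565  0.052     ]
tab [0.62545554 0.16772161 0.012     ]
tab [0.62717515 0.05645102 0.012     ]
tab [ 0.62844586 -0.0517594   0.012     ]
ptr [0.62205562 0.04985271 0.04      ]
ptr [0.61817629 0.05653041 0.05      ]
```

{"api": "send_rows", "payload": {
  "commands": [
    [0.8,[0,0.016,0],[0,0,0]],
    [0.8,[0,0,0],[0,0,0]],
    [0.8,[0,0,0],[0,0,0]]
  ]
}}

```text
clock: 5.6
tool_pos: [0.6482, -0.0904, 0.202]
orientation: [180.0, 0.8, 89.0]
force: [-0.4, -0.0, 1.2]
opening: 0.0256
```

```bash
python3 - <<'E'
from h import *
st()
E
```

```text
clock 5.6
joint_pos [   9.5729   19.4501   -4.5695    0.8532  -66.1063 -100.8725]
tool_pos [ 0.6482 -0.0904  0.202 ]
orientation [179.9788   0.7895  89.0468]
force [-0.3722 -0.0236  1.1668]
moment [0.8507 0.1649 0.1727]
opening 0.0256
```

{"api": "send_rows", "payload": {
  "commands": [
    [0.4,[0,0,0],[0,0,0]],
    [0.4,[0,0,0],[0,0,0]],
    [0.4,[0,0,0],[0,0,0]],
    [0.3,[0,0,0],[0,0,0]]
  ]
}}

```text
clock: 6.0
tool_pos: [0.6482, -0.0916, 0.2017]
orientation: [-180.0, 0.9, 89.0]
force: [-0.5, 0.3, -0.9]
opening: 0.0517
```

```bash
python3 - <<'E'
from h import *
st(); snap('top','top5');crop('top5',175,115,395,255,3.6,'top5c');snap('side','side5');crop('side5',150,120,320,290,3.5,'side5c')
E
```

```text
clock 6.0
joint_pos [   9.5362   19.4897   -4.5969    0.9813  -66.0977 -100.8945]
tool_pos [ 0.6482 -0.0916  0.2017]
orientation [-179.9853    0.9151   89.0409]
force [-0.5071  0.2916 -0.9133]
moment [ 0.0194 -0.015   0.0005]
opening 0.0517
```

View pics/top5c.png

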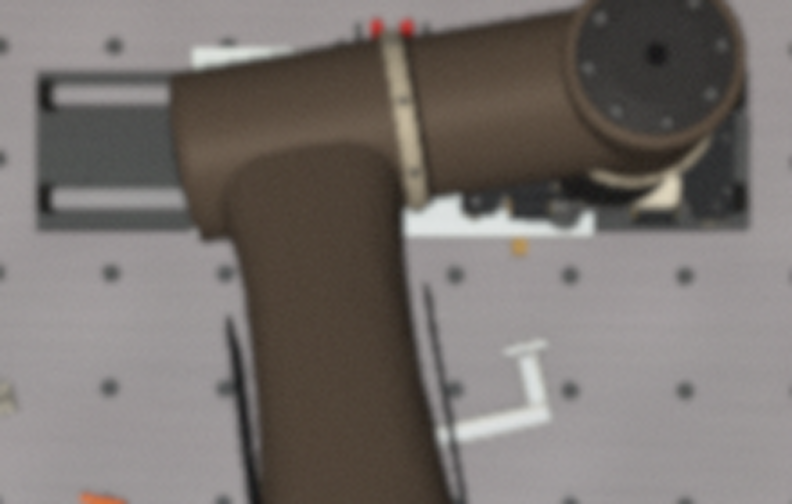

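View pics/side5c.png

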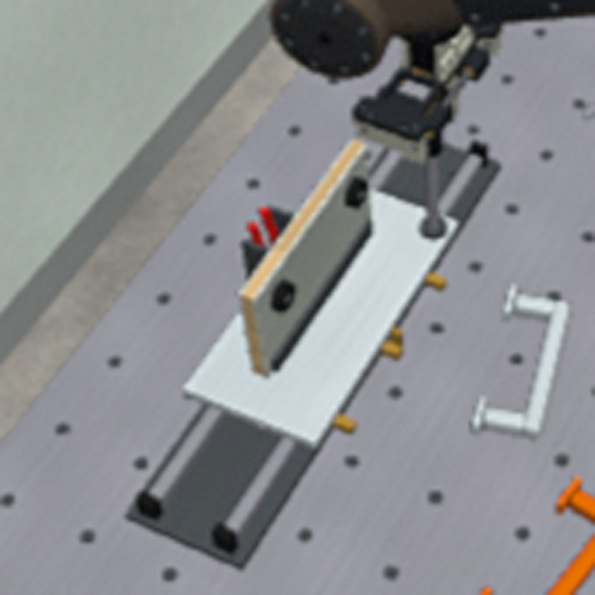

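{"api": "send_rows", "payload": {
  "commands": [
    [0,[0,0,0.02],[0,0,0]],
    [0,[0,0,0.12],[0,0,0]],
    [0,[0,0,0.16],[0,0,0]],
    [0,[0,0,0.16],[0,0,0]],
    [0,[-0.08,0.03,0],[0,0,0.023]],
    [0,[-0.08,0.04,0],[0,0,0.023]],
    [0,[-0.08,0.04,0],[0,0,0.023]],
    [0,[-0.08,0.04,0],[0,0,0.023]],
    [0,[-0.08,0.04,0],[0,0,0.023]],
    [0,[-0.08,0.04,0],[0,0,0.023]],
    [0,[-0.08,0.04,0],[0,0,0.023]],
    [0,[-0.08,0.04,0],[0,0,0.023]]
  ]
}}

```text
clock: 7.3
tool_pos: [0.4833, -0.0138, 0.3244]
orientation: [180.0, 1.3, 157.5]
force: [0.4, 0.1, 1.0]
opening: 0.0876
```

{"api": "send_rows", "payload": {
  "commands": [
    [0,[0,0,0],[0,0,0.023]],
    [0,[0,0,0],[0,0,0.023]],
    [0,[0,0,0],[0,0,0.023]],
    [0,[0,0,0],[0,0,0.023]],
    [0,[0,0,0],[0,0,0]]
  ]
}}

```text
clock: 7.8
tool_pos: [0.4805, -0.0128, 0.329]
orientation: [179.8, 1.7, -168.0]
force: [-0.8, -0.6, 0.7]
opening: 0.0879
```

```bash
python3 - <<'E'
from h import *
st(); 
for n in ['top','side','wrist']: snap(n,n+'6')
crop('top6',175,115,395,255,3.6,'top6c');crop('side6',150,120,320,290,3.5,'side6c')
E
```

```text
clock 7.8
joint_pos [ 22.0877  -2.3585 -13.978    0.1212 -76.7075 -10.1039]
tool_pos [ 0.4805 -0.0128  0.329 ]
orientation [ 179.8233    1.6678 -167.9926]
force [-0.7613 -0.5977  0.696 ]
moment [ 0.0003  0.2137 -0.0287]
opening 0.0879
```

View pics/top6c.png

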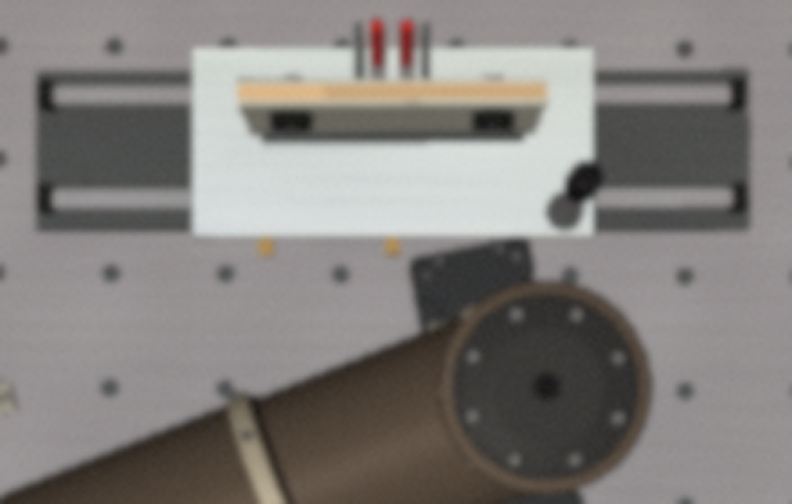

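View pics/side6c.png

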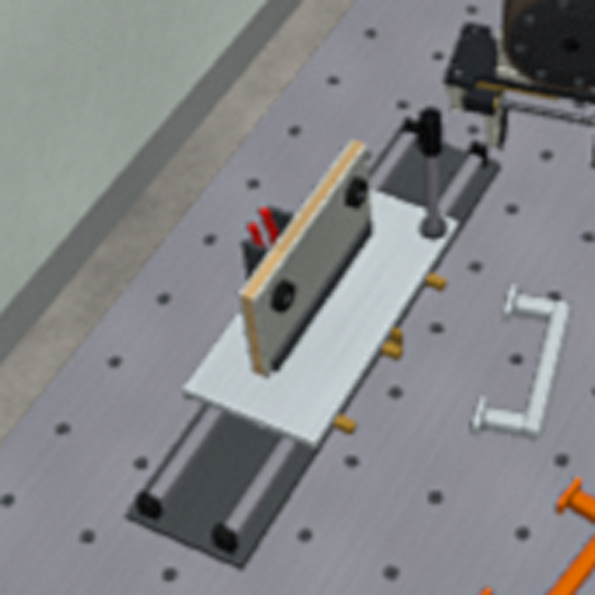

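View pics/wrist6.png

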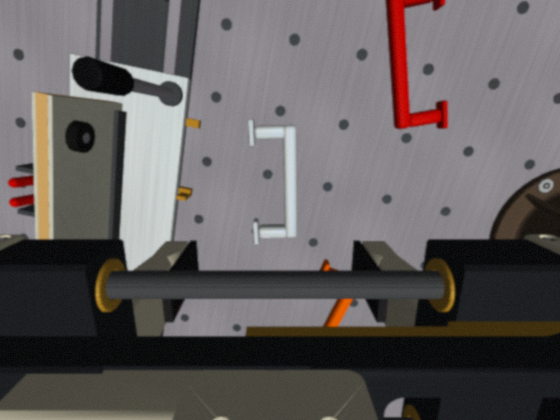

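The carriage is centred: in the top crop the plate edges at 192 and 594 straddle x=393, as do the base ends at 38 and 748. Next I'll measure the pads and refine the handle pose.

```bash
python3 - <<'E'
from h import *
crop('wrist6',20,80,130,170,6,'w6p');crop('wrist6',230,100,330,260,3.7,'w6h');crop('side6',210,160,270,225,9,'s6p')
E
```

```text
(no output)
```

View pics/w6p.png

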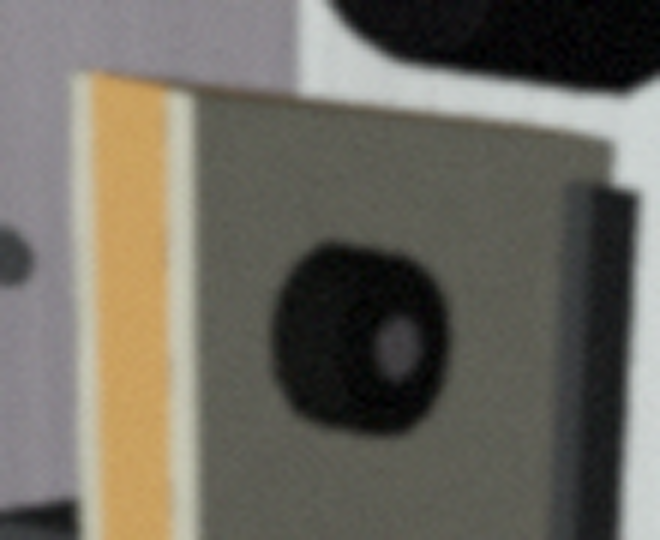

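View pics/w6h.png

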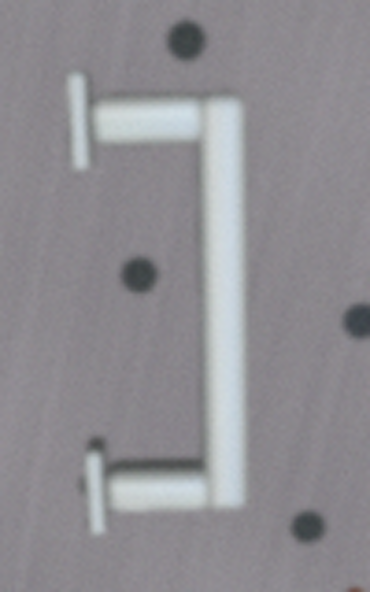

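View pics/s6p.png

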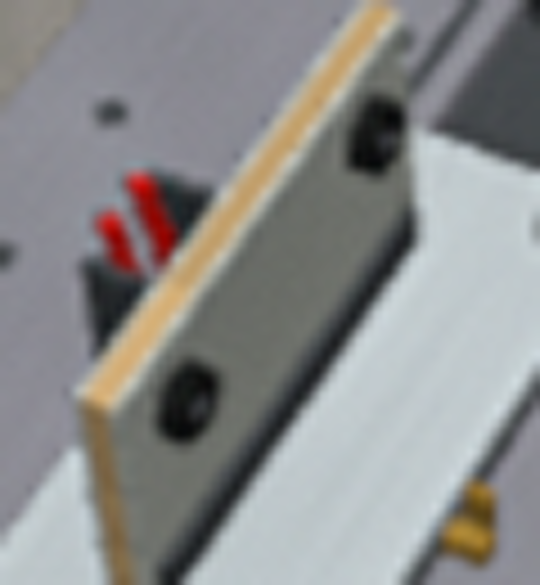

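```bash
python3 - <<'E'
from h import *
w=load('wrist6');s=load('side6');t=load('top6')
print('padR tri',tri(w,(20+397/6,80+348/6),s,(210+387/9,160+139/9)))
print('padR side depth',pz(s,210+385/9,160+139/9,0),'wrist',pz(w,86.2,138))
print('padL side depth',pz(s,231.9,204.7,0))
W=lambda x,y:(20+x/6,80+y/6)
for p in [(195,95),(203,535),(75,75)]: print('panel top w',plane(w,*W(*p),.185))
T=lambda x,y:(x/3.6+175,y/3.6+115)
for p in [(238,104),(547,104),(238,82),(547,82)]: print('panel top t',plane(t,*T(*p),.185))
for p in [(291,128),(492,128)]: print('pad t',plane(t,*T(*p),.16))
S=lambda x,y:(210+x/9,160+y/9)
for p in [(110,408),(400,15)]: print('panel top s',plane(s,*S(*p),.185))
H=lambda x,y:(230+x/3.7,100+y/3.7)
P=lambda *a:plane(w,*H(*a),.024)
fr,fl=P(73,121),P(89,492)
d=fl-fr; yaw=np.degrees(np.arctan2(-d[0],d[1]));print('feet',fr,fl,yaw,np.linalg.norm(d))
c=[P(205,97),P(243,97),P(209,507),P(245,507)];print(np.round(c,4))
b=sum(c)/4;r=(c[0]+c[1])/2;l=(c[2]+c[3])/2;d=l-r;print('bar',b,np.degrees(np.arctan2(-d[0],d[1])),np.linalg.norm(d))
for p in [(222,150),(225,300),(228,450)]: print(pz(w,*H(*p)))
E
```

```text
padR tri (array([ 0.70273188, -0.02516556,  0.1493769 ]), np.float64(0.0012777781392635317))
padR side depth [ 0.70077051 -0.01959786  0.15646408] wrist [ 0.70073131 -0.02550458  0.15132332]
padL side depth [0.69946987 0.13938771 0.15807368]
panel top w [ 0.71314634 -0.06507083  0.185     ]
panel top w [0.71186165 0.00685959 0.185     ]
panel top w [ 0.73234048 -0.06426118  0.185     ]
panel top t [0.71066383 0.17173689 0.185     ]
panel top t [ 0.71174073 -0.06730087  0.185     ]
panel top t [0.72783796 0.17188184 0.185     ]
panel top t [ 0.72892112 -0.06730036  0.185     ]
pad t [0.696756   0.13203128 0.16      ]
pad t [ 0.69746438 -0.0261031   0.16      ]
panel top s [0.71553998 0.17458655 0.185     ]
panel top s [ 0.71506641 -0.06223545  0.185     ]
feet [ 0.5370934  -0.06036433  0.024     ] [0.50175928 0.09510737 0.024     ] 12.80414068158996 0.15943635653948815
[[ 0.4869 -0.0802  0.024 ]
 [ 0.4721 -0.0832  0.024 ]
 [ 0.4484  0.0908  0.024 ]
 [ 0.4329  0.0875  0.024 ]]
bar [0.46007049 0.00372146 0.024     ] 12.808209505997459 0.17521791342552123
[ 0.4758801  -0.06137685  0.02520736]
[ 0.46149625 -0.00156837  0.02485438]
[0.44600491 0.0628668  0.02474759]
```

```bash
cat >> h.py <<'E'
def need(pos,yaw,o=None):
    o=o or sensors.get_obs()
    Rc=R.from_euler('xyz',np.array(o['orientation']),degrees=True)
    Rt=R.from_euler('xyz',[180,0,yaw],degrees=True)
    print('dpos units',np.round((np.array(pos)-o['tool_pos'])/.25,4),'rot units',np.round((Rt*Rc.inv()).as_rotvec()/(2*np.pi),4))
E
python3 -c "
from h import *
need([.460,.003,.08],-167.2)"
```

```text
dpos units [-0.0823  0.0634 -0.9945] rot units [-0.0014  0.0043  0.0032]
```

{"api": "send_rows", "payload": {
  "commands": [
    [0.4,[-0.04,0.03,-0.16],[-0.0007,0.0022,0.0016]],
    [0.4,[-0.04,0.03,-0.18],[-0.0007,0.0022,0.0016]],
    [0.4,[0,0,-0.19],[0,0,0]],
    [0.4,[0,0,-0.19],[0,0,0]],
    [0.4,[0,0,-0.17],[0,0,0]],
    [0.4,[0,0,-0.08],[0,0,0]],
    [0.4,[0,0,0],[0,0,0]],
    [0.4,[0,0,0],[0,0,0]]
  ]
}}

```text
clock: 8.75
tool_pos: [0.4601, 0.0019, 0.0815]
orientation: [-179.9, 0.3, -168.7]
force: [0.4, -0.6, 0.8]
opening: 0.0525
```

```bash
python3 -c "
from h import *
st();need([.460,.003,.007],-167.2);snap('wrist','w7')"
```

```text
clock 8.75
joint_pos [ 24.9931   8.9849 -37.098    0.1937 -43.6455 -13.7866]
tool_pos [0.4601 0.0019 0.0815]
orientation [-179.9342    0.2957 -168.6535]
force [ 0.4142 -0.6202  0.8311]
moment [ 0.0817  0.102  -0.0463]
opening 0.0525
dpos units [-0.0003  0.0045 -0.2979] rot units [0.     0.0008 0.004 ]
```

View pics/w7.png

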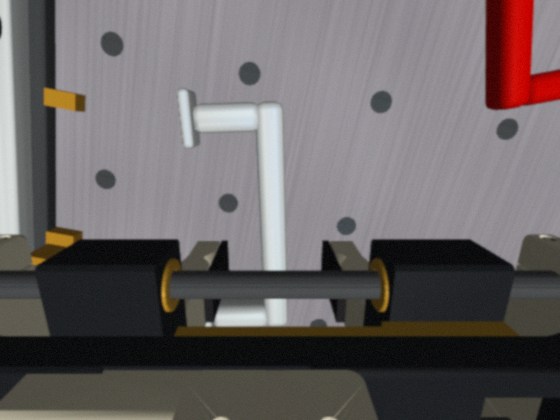

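The bar runs between the open fingers (columns 258–285, fingers at 215 and 340). I'll descend now.

{"api": "send_rows", "payload": {
  "commands": [
    [0.4,[0,0.004,-0.12],[0,0.0004,0.004]],
    [0.4,[0,0,-0.1],[0,0.0004,0]],
    [0.4,[0,0,-0.05],[0,0,0]],
    [0.4,[0,0,-0.01],[0,0,0]],
    [0.4,[0,0,0],[0,0,0]]
  ]
}}

```text
clock: 9.3
tool_pos: [0.4682, 0.006, 0.0183]
orientation: [179.9, 1.0, -167.3]
force: [-0.3, 0.0, 0.5]
opening: 0.0527
```

```bash
python3 -c "
from h import *
st();need([.460,.003,.006],-167.2)"
```

```text
clock 9.3
joint_pos [ 24.9895  15.2845 -40.4526   0.1458 -33.2195 -12.4105]
tool_pos [0.4682 0.006  0.0183]
orientation [ 179.8559    1.0365 -167.3011]
force [-0.3306  0.0194  0.5162]
moment [-0.0218  0.1853  0.0478]
opening 0.0527
dpos units [-0.0327 -0.0121 -0.0491] rot units [-0.001   0.0027  0.0003]
```

{"api": "send_rows", "payload": {
  "commands": [
    [0.4,[-0.033,-0.012,-0.02],[-0.001,0.0027,0]],
    [0.4,[0,0,-0.03],[0,0,0]],
    [0.4,[0,0,0],[0,0,0]]
  ]
}}

```text
clock: 9.6
tool_pos: [0.4615, 0.0037, 0.008]
orientation: [179.9, 0.3, -167.3]
force: [-0.2, -0.5, -1.0]
opening: 0.0529
```

```bash
python3 -c "
from h import *
st();need([.460,.003,.006],-167.2)"
```

```text
clock 9.6
joint_pos [ 2.50198e+01  1.62232e+01 -4.11540e+01  2.60000e-03 -3.23568e+01
 -1.23397e+01]
tool_pos [0.4615 0.0037 0.008 ]
orientation [ 179.9445    0.2602 -167.3178]
force [-0.2461 -0.5381 -1.0453]
moment [0.037  0.1643 0.0193]
opening 0.0529
dpos units [-0.006  -0.0029 -0.0078] rot units [-0.0003  0.0007  0.0003]
```

{"api": "send_rows", "payload": {
  "commands": [
    [0.4,[-0.006,-0.002,-0.012],[0,0.0007,0]],
    [0.9,[0,0,0],[0,0,0]],
    [0.9,[0,0,0],[0,0,0]],
    [0.9,[0,0,0],[0,0,0]],
    [0.9,[0,0,0],[0,0,0]],
    [0.9,[0,0,0],[0,0,0]],
    [0.9,[0,0,0],[0,0,0]]
  ]
}}

```text
clock: 10.3
tool_pos: [0.4606, 0.0034, 0.0053]
orientation: [179.9, 0.1, -167.3]
force: [-0.9, -0.1, -1.2]
opening: 0.0198
```

```bash
python3 -c "
from h import *
st()"
```

```text
clock 10.3
joint_pos [ 24.9427  16.5377 -41.1598  -0.1954 -32.2101 -12.0854]
tool_pos [0.4606 0.0034 0.0053]
orientation [ 1.798786e+02  6.840000e-02 -1.673081e+02]
force [-0.8918 -0.0877 -1.1963]
moment [-0.0534  0.1047 -0.0193]
opening 0.0198
```

{"api": "send_rows", "payload": {
  "commands": [
    [0.9,[0,0,0.04],[0,0,0]],
    [0.9,[0,0,0.08],[0,0,0]],
    [0.9,[0,0,0.1],[0,0,0]],
    [0.9,[0,0,0.1],[0,0,-0.008]],
    [0.9,[0,0,0.1],[0,0,-0.01]],
    [0.9,[0,0,0.1],[0,0,-0.01]],
    [0.9,[0,0.05,0.03],[0,0,-0.007]],
    [0.9,[0,0.05,0],[0,0,0]],
    [0.9,[0,0.05,0],[0,0,0]],
    [0.9,[0,0,0],[0,0,0]],
    [0.9,[0,0,0],[0,0,0]]
  ]
}}

```text
clock: 11.4
tool_pos: [0.4533, 0.0408, 0.1493]
orientation: [179.8, -0.5, 179.7]
force: [-0.7, -0.4, -3.0]
opening: 0.0198
```

```bash
python3 -c "
from h import *
st();need([.55,.0515,.143],-179.8)
for n in ['side','wrist','top']: snap(n,n+'8')
crop('side8',180,120,350,270,4,'s8c')
"
```

```text
clock 11.4
joint_pos [ 29.7117   3.8732 -31.8014  -0.4787 -54.6797 -29.7311]
tool_pos [0.4533 0.0408 0.1493]
orientation [179.8385  -0.5013 179.7034]
force [-0.6503 -0.4047 -2.9893]
moment [ 0.0417  0.1004 -0.052 ]
opening 0.0198
dpos units [ 0.3867  0.0426 -0.0253] rot units [-0.0004 -0.0014  0.0014]
```

View pics/s8c.png

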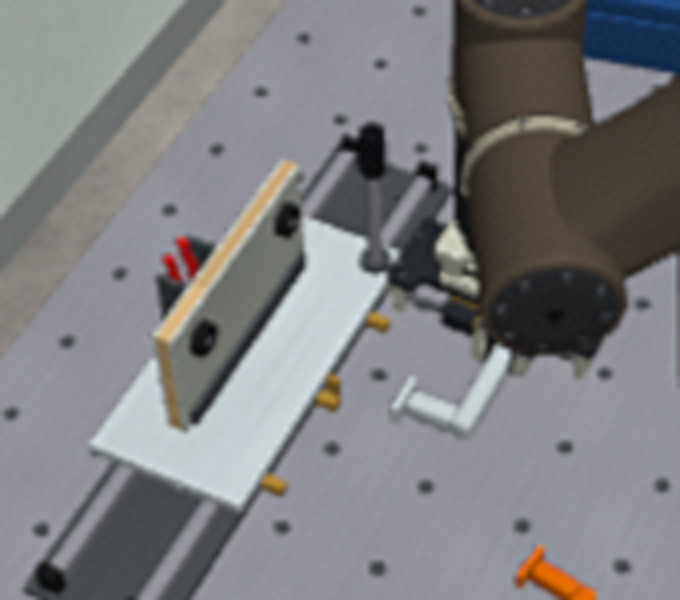

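View pics/wrist8.png

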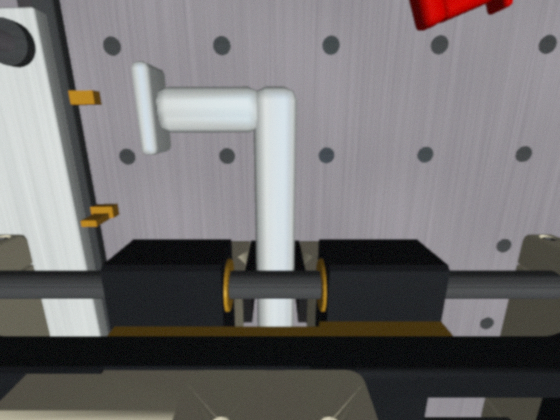

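```bash
python3 - <<'E'
from h import *
w=load('wrist8');s=load('side8')
for n,p in dict(bar1=(277,110),bar2=(277,180),bar3=(277,225),leg1=(180,109),leg2=(240,109)).items(): print(n,pz(w,*p))
crop('wrist8',110,50,310,240,4,'w8c')
# side: left foot & leg
S=lambda x,y:(180+x/4,120+y/4)
for p in [(402,398),(430,407),(465,425),(490,385)]: print(pz(s,*S(*p),0))
E
```

```text
bar1 [ 0.45185103 -0.03828594  0.16845639]
bar2 [ 0.45199856 -0.00714887  0.16849568]
bar3 [0.45210441 0.01504504 0.16856727]
leg1 [ 0.49446216 -0.03900401  0.16785304]
leg2 [ 0.46804906 -0.03880388  0.1685979 ]
[0.51074772 0.12739701 0.16594026]
[0.4843908  0.12597847 0.1667203 ]
[0.44969483 0.12845894 0.16429829]
[0.44665444 0.0840671  0.17060336]
```

View pics/w8c.png

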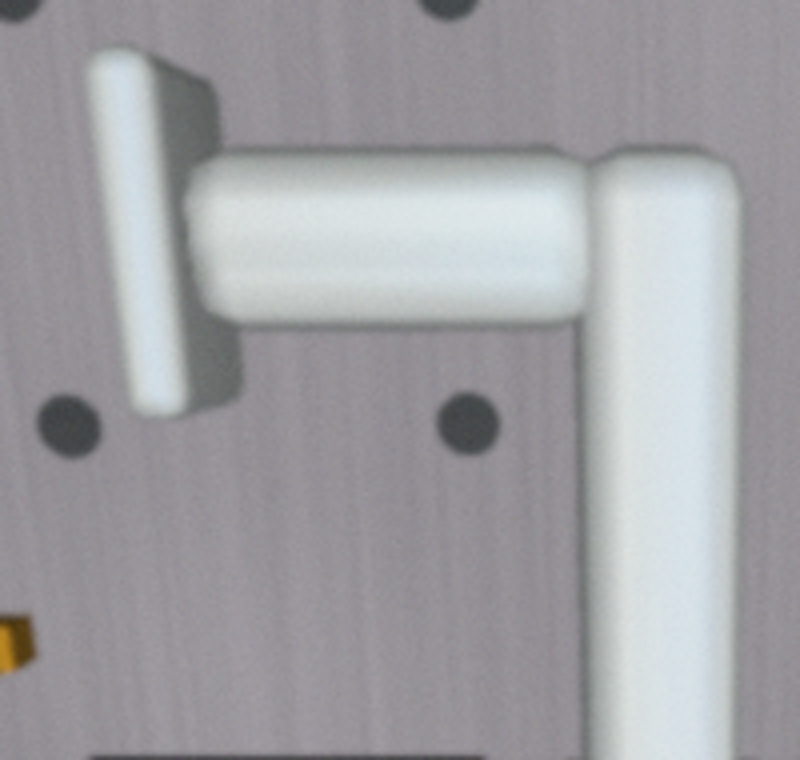

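```bash
python3 - <<'E'
from h import *
t=load('top6');s=load('side6')
T=lambda x,y:(x/3.6+175,y/3.6+115)
for p in [(377,28),(377,55),(407,28),(407,60),(360,50),(425,50)]: print(pz(t,*T(*p),0))
S=lambda x,y:(210+x/9,160+y/9)
for p in [(138,185),(160,235),(108,225),(125,260)]: print('s',pz(s,*S(*p),0))
need([.60,.053,.147],-179.4)
E
```

```text
[0.7791236  0.06485434 0.14942092]
[0.76877821 0.065244   0.09915229]
[0.77825367 0.04104025 0.1534953 ]
[0.76468045 0.04058065 0.09942659]
[0.76366231 0.07846242 0.13950358]
[0.76305799 0.02654586 0.14319079]
s [0.78196305 0.04680631 0.1541748 ]
s [0.77366436 0.0477511  0.12764338]
s [0.78202144 0.07110309 0.15374602]
s [0.77654788 0.07048765 0.13372786]
dpos units [ 0.5856  0.0506 -0.0098] rot units [-0.0004 -0.0014  0.0027]
```

The clamps behind the panel are only 0.155 m high, so they're clear of the gripper. I'll approach to about x=0.60.

{"api": "send_rows", "payload": {
  "commands": [
    [0.9,[0.08,0.017,0],[-0.0004,-0.0014,0.0026]],
    [0.9,[0.1,0.017,0],[0,0,0]],
    [0.9,[0.1,0.017,0],[0,0,0]],
    [0.9,[0.1,0,0],[0,0,0]],
    [0.9,[0.1,0,0],[0,0,0]],
    [0.9,[0.06,0,0],[0,0,0]],
    [0.9,[0,0,0],[0,0,0]],
    [0.9,[0,0,0],[0,0,0]]
  ]
}}

```text
clock: 12.35
tool_pos: [0.5913, 0.0498, 0.1444]
orientation: [-179.8, -0.5, -179.5]
force: [0.3, -0.1, -3.1]
opening: 0.0199
```

```bash
python3 - <<'E'
from h import *
st();need([.625,.053,.143],-179.4)
E
```

```text
clock 12.35
joint_pos [ 2.36650e+01  1.69693e+01 -1.59266e+01 -5.80000e-03 -5.76015e+01
 -2.31399e+01]
tool_pos [0.5913 0.0498 0.1444]
orientation [-179.809    -0.4593 -179.4788]
force [ 0.3378 -0.0971 -3.0767]
moment [ 0.0486  0.2143 -0.0089]
opening 0.0199
dpos units [ 0.1348  0.013  -0.0055] rot units [ 0.0005 -0.0013  0.0002]
```

{"api": "send_rows", "payload": {
  "commands": [
    [0.9,[0.05,0.013,-0.005],[0.0005,-0.0013,0]],
    [0.9,[0.05,0,0],[0,0,0]],
    [0.9,[0.03,0,0],[0,0,0]],
    [0.9,[0,0,0],[0,0,0]],
    [0.9,[0,0,0],[0,0,0]]
  ]
}}

```text
clock: 12.85
tool_pos: [0.6251, 0.0531, 0.1429]
orientation: [-180.0, 0.0, -179.5]
force: [0.1, -0.0, -2.4]
opening: 0.0198
```

```bash
python3 - <<'E'
from h import *
st();need([.64,.053,.143],-179.4)
for n in ['side','wrist']: snap(n,n+'9')
crop('side9',180,130,330,270,4.2,'s9c')
E
```

```text
clock 12.85
joint_pos [ 2.26572e+01  1.97374e+01 -1.20385e+01  7.70000e-03 -5.82206e+01
 -2.21171e+01]
tool_pos [0.6251 0.0531 0.1429]
orientation [-1.799953e+02  5.700000e-03 -1.794559e+02]
force [ 0.0638 -0.0334 -2.4143]
moment [0.0339 0.1776 0.0416]
opening 0.0198
dpos units [ 0.0595 -0.0002  0.0004] rot units [0.     0.     0.0002]
```

View pics/s9c.png

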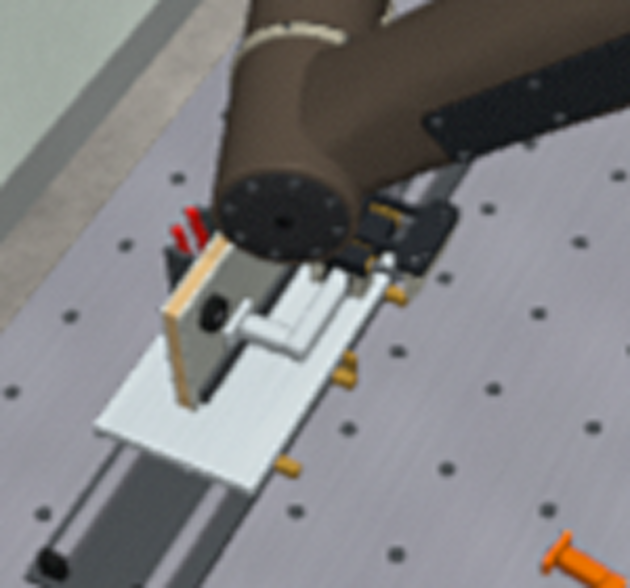

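View pics/wrist9.png

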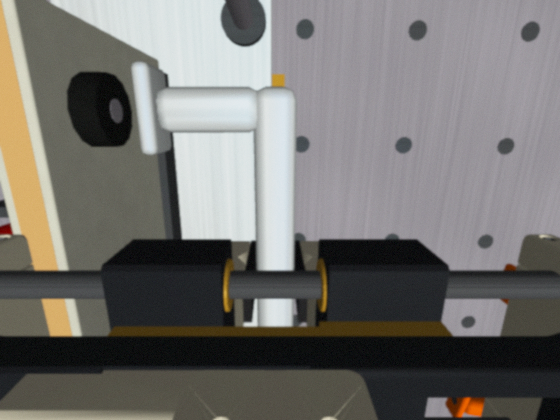

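```bash
python3 - <<'E'
from h import *
crop('wrist9',50,50,200,170,5,'w9c')
w=load('wrist9');o,d=ray(w,116,110.5)
for X in (.698,.700,.702): print(o+d*(X-o[0])/d[0])
print(pz(w,116,110),pz(w,105,110), plane(w,150,109,.162),pz(w,185,110),pz(w,277,110),pz(w,277,200))
E
```

```text
[ 0.698      -0.02522812  0.15705848]
[ 0.7        -0.02535515  0.1530663 ]
[ 0.702      -0.02548217  0.14907412]
[ 0.70070782 -0.02562766  0.1515932 ] [ 0.70170805 -0.02532494  0.15944649] [ 0.68048045 -0.02582479  0.162     ] [ 0.66498377 -0.02551767  0.16245539] [ 0.62461378 -0.02586864  0.16205169] [0.62418573 0.01502631 0.16188108]
```

View pics/w9c.png

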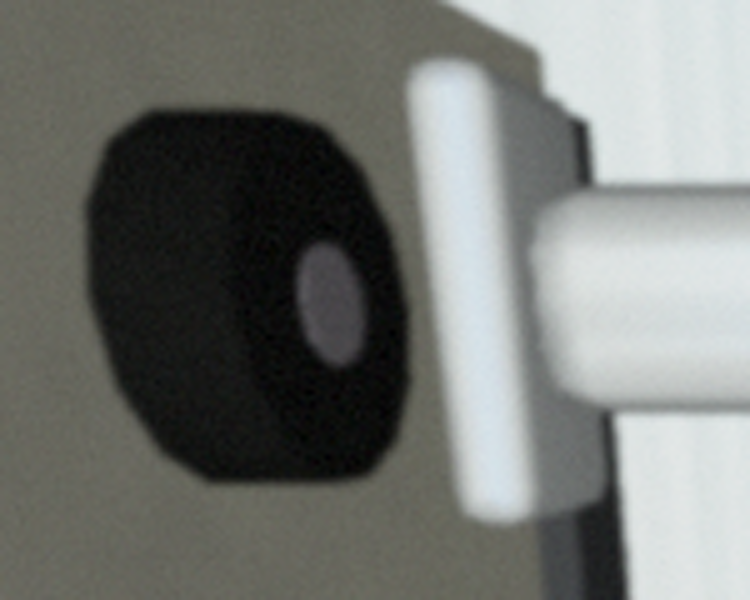

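The right foot (y=-0.0257, mid-height 0.150) lines up with the right pad hole (y=-0.0254, z≈0.150). The gap is about 14 mm, so I'll creep in.

{"api": "send_rows", "payload": {
  "commands": [
    [0.9,[0.024,0,0],[0,0,0]],
    [0.9,[0.02,0,0],[0,0,0]],
    [0.9,[0,0,0],[0,0,0]]
  ]
}}

```text
clock: 13.25
tool_pos: [0.6364, 0.0532, 0.1436]
orientation: [180.0, 0.0, -179.4]
force: [-0.9, 0.9, -2.4]
opening: 0.0197
```

{"api": "send_rows", "payload": {
  "commands": [
    [0.9,[0.01,0,0],[0,0,0]],
    [0.9,[0,0,0],[0,0,0]]
  ]
}}

```text
clock: 13.45
tool_pos: [0.6389, 0.0531, 0.1434]
orientation: [180.0, 0.0, -179.4]
force: [-0.9, 0.5, -3.0]
opening: 0.0197
```

{"api": "send_rows", "payload": {
  "commands": [
    [0.9,[0.01,0,0],[0,0,0]],
    [0.9,[0,0,0],[0,0,0]]
  ]
}}

```text
clock: 13.65
tool_pos: [0.6401, 0.053, 0.1431]
orientation: [-180.0, -0.1, -179.5]
force: [-4.8, 0.6, -1.5]
opening: 0.0197
```

{"api": "send_rows", "payload": {
  "commands": [
    [0.9,[0.006,0,0],[0,0,0]],
    [0.9,[0,0,0],[0,0,0]]
  ]
}}

```text
clock: 13.85
tool_pos: [0.6404, 0.053, 0.143]
orientation: [-180.0, -0.3, -179.5]
force: [-5.2, 0.8, -0.4]
opening: 0.0195
```

{"api": "send_rows", "payload": {
  "commands": [
    [0.9,[0,0,0],[0,0,0]],
    [0.9,[0,0,0],[0,0,0]]
  ]
}}

```text
clock: 14.05
tool_pos: [0.6402, 0.053, 0.143]
orientation: [-180.0, -0.3, -179.5]
force: [-3.9, 1.0, -0.5]
opening: 0.0196
```

{"api": "send_rows", "payload": {
  "commands": [
    [0.9,[0,0,0],[0,0,0]]
  ]
}}

```text
clock: 14.15
tool_pos: [0.6402, 0.053, 0.143]
orientation: [-180.0, -0.3, -179.5]
force: [-4.3, 0.9, -1.9]
opening: 0.0195
```

{"api": "send_rows", "payload": {
  "commands": [
    [0.9,[0.012,0,0],[0,0,0]],
    [0.9,[0,0,0],[0,0,0]],
    [0.9,[0,0,0],[0,0,0]]
  ]
}}

```text
clock: 14.45
tool_pos: [0.6409, 0.0527, 0.1426]
orientation: [-180.0, -0.5, -179.5]
force: [-6.0, -0.3, -0.6]
opening: 0.0194
```

{"api": "send_rows", "payload": {
  "commands": [
    [0.9,[0.012,0,0],[0,0.0005,0]],
    [0.9,[0,0,0],[0,0,0]],
    [0.9,[0,0,0],[0,0,0]]
  ]
}}

```text
clock: 14.75
tool_pos: [0.6409, 0.0524, 0.1421]
orientation: [-179.9, -1.1, -179.5]
force: [-6.2, 0.7, -0.4]
opening: 0.0198
```

```bash
python3 - <<'E'
from h import *
st();need([.645,.053,.143],-179.4)
E
```

```text
clock 14.75
joint_pos [ 21.833   21.7508  -8.9203  -0.362  -60.3436 -21.1417]
tool_pos [0.6409 0.0524 0.1421]
orientation [-179.9243   -1.0591 -179.4912]
force [-6.169   0.7279 -0.4029]
moment [ 0.3584  2.0418 -0.0143]
opening 0.0198
dpos units [0.0165 0.0025 0.0037] rot units [ 0.0002 -0.0029  0.0003]
```

{"api": "send_rows", "payload": {
  "commands": [
    [0.9,[0.012,0.002,0.003],[0,-0.003,0]],
    [0.9,[0,0,0],[0,0,0]]
  ]
}}

```text
clock: 14.95
tool_pos: [0.6408, 0.0522, 0.1408]
orientation: [-179.9, -0.3, -179.6]
force: [-5.1, 0.7, -1.1]
opening: 0.0196
```

```bash
python3 - <<'E'
from h import *
st();need([.645,.053,.143],-179.4)
E
```

```text
clock 14.95
joint_pos [ 2.20204e+01  2.13956e+01 -9.79890e+00  4.20000e-03 -5.91744e+01
 -2.15758e+01]
tool_pos [0.6408 0.0522 0.1408]
orientation [-179.861    -0.3417 -179.5536]
force [-5.0513  0.7049 -1.0693]
moment [ 0.3074  1.868  -0.0195]
opening 0.0196
dpos units [0.0169 0.0031 0.0088] rot units [ 0.0004 -0.0009  0.0004]
```

{"api": "send_rows", "payload": {
  "commands": [
    [0.9,[0.02,0.003,0.012],[0,-0.001,0]],
    [0.9,[0,0,0],[0,0,0]]
  ]
}}

```text
clock: 15.15
tool_pos: [0.6411, 0.0521, 0.1408]
orientation: [-179.8, -0.6, -179.6]
force: [-5.8, 1.9, 0.3]
opening: 0.0197
```

{"api": "send_rows", "payload": {
  "commands": [
    [0.9,[0.02,0,0.004],[0,-0.0015,0]],
    [0.9,[0,0,0],[0,0,0]]
  ]
}}

```text
clock: 15.35
tool_pos: [0.642, 0.0518, 0.1398]
orientation: [-179.7, -0.5, -179.7]
force: [-9.0, 0.5, 2.3]
opening: 0.0196
```

```bash
python3 - <<'E'
from h import *
st();need([.645,.053,.143],-179.4)
E
```

```text
clock 15.35
joint_pos [ 21.979   21.6438  -9.5963   0.0843 -59.3152 -21.6888]
tool_pos [0.642  0.0518 0.1398]
orientation [-179.7278   -0.4893 -179.6677]
force [-9.0074  0.4534  2.3413]
moment [0.4542 2.869  0.0087]
opening 0.0196
dpos units [0.0119 0.0049 0.0129] rot units [ 0.0008 -0.0014  0.0007]
```

{"api": "send_rows", "payload": {
  "commands": [
    [0.9,[0.012,0.005,0.016],[0.0008,-0.0015,0.0006]],
    [0.9,[0,0,0.004],[0,0,0]]
  ]
}}

```text
clock: 15.55
tool_pos: [0.6405, 0.0521, 0.1417]
orientation: [-179.9, -0.5, -179.5]
force: [-4.3, 2.2, -1.8]
opening: 0.0203
```

```bash
python3 - <<'E'
from h import *
st();need([.645,.053,.143],-179.4)
E
```

```text
clock 15.55
joint_pos [ 21.9433  21.4207  -9.5789  -0.1391 -59.5036 -21.3862]
tool_pos [0.6405 0.0521 0.1417]
orientation [-179.9275   -0.512  -179.5143]
force [-4.3317  2.1637 -1.7524]
moment [ 0.5735  1.6209 -0.0119]
opening 0.0203
dpos units [0.0181 0.0036 0.0054] rot units [ 0.0002 -0.0014  0.0003]
```

{"api": "send_rows", "payload": {
  "commands": [
    [0.9,[0.016,0.003,0.006],[0,-0.001,0]],
    [0.9,[0.016,0,0.006],[0,-0.001,0]]
  ]
}}

```text
clock: 15.75
tool_pos: [0.6435, 0.052, 0.1416]
orientation: [-179.8, -0.4, -179.6]
force: [-11.4, 2.1, -2.8]
opening: 0.0198
```

{"api": "send_rows", "payload": {
  "commands": [
    [0.9,[0.016,0.002,0.006],[0,-0.001,0]],
    [0.9,[0.016,0,0.006],[0,-0.001,0]]
  ]
}}

```text
clock: 15.95
tool_pos: [0.6448, 0.0519, 0.1414]
orientation: [-179.8, -0.5, -179.7]
force: [-14.7, 3.9, 0.5]
opening: 0.0193
```

{"api": "send_rows", "payload": {
  "commands": [
    [0.9,[0.006,0.002,0.004],[0,-0.0005,0]]
  ]
}}

```text
clock: 16.05
tool_pos: [0.6435, 0.0521, 0.1415]
orientation: [-179.7, -0.6, -179.7]
force: [-11.0, 0.7, 3.0]
opening: 0.0198
```

{"api": "send_rows", "payload": {
  "commands": [
    [0.9,[0.006,0.002,0.004],[0,-0.0005,0]],
    [0.9,[0.006,0.001,0.004],[0,-0.0005,0]]
  ]
}}

```text
clock: 16.25
tool_pos: [0.642, 0.0521, 0.1419]
orientation: [-179.7, -0.7, -179.7]
force: [-8.6, 1.0, -2.4]
opening: 0.0198
```

```bash
python3 - <<'E'
from h import *
st();need([.645,.053,.143],-179.4)
E
```

```text
clock 16.25
joint_pos [ 2.19930e+01  2.16880e+01 -9.21300e+00  5.68000e-02 -5.99134e+01
 -2.17513e+01]
tool_pos [0.642  0.0521 0.1419]
orientation [-179.6529   -0.7383 -179.7317]
force [-8.5959  0.9514 -2.3991]
moment [0.6003 3.0943 0.0376]
opening 0.0198
dpos units [0.0118 0.0036 0.0044] rot units [ 0.001  -0.002   0.0009]
```

{"api": "send_rows", "payload": {
  "commands": [
    [0.9,[0.011,0.003,0.005],[0.0005,-0.0015,0.0005]],
    [0.9,[0.011,0.001,0.004],[0.0002,-0.001,0.0003]],
    [0.9,[0.011,0.001,0.004],[0,-0.001,0.0002]]
  ]
}}

```text
clock: 16.55
tool_pos: [0.643, 0.0521, 0.1414]
orientation: [-179.8, -0.3, -179.5]
force: [-10.2, 2.8, -0.2]
opening: 0.02
```

{"api": "send_rows", "payload": {
  "commands": [
    [0.9,[0.011,0.001,0.004],[0.0003,-0.001,0.0003]],
    [0.9,[0.011,0.001,0.004],[0.0002,-0.001,0.0003]],
    [0.9,[0.011,0.001,0.004],[0,-0.001,0.0002]]
  ]
}}

```text
clock: 16.85
tool_pos: [0.6435, 0.052, 0.1411]
orientation: [-179.9, -0.1, -179.3]
force: [-12.1, 2.0, 0.2]
opening: 0.0196
```

```bash
python3 - <<'E'
from h import *
for i in range(4): 
  snap('wrist','w10');print(np.round(sensors.get_obs()['force'],2),np.round(sensors.get_obs()['tool_pos'],4))
snap('side','side10');snap('top','top10')
st();need([.645,.053,.143],-179.4)
crop('side10',180,130,330,270,4.2,'s10c')
E
```

```text
[-11.86   1.38  -0.13] [0.6435 0.0519 0.1411]
[-12.01   1.84   0.29] [0.6435 0.052  0.1411]
[-11.75   2.37   1.06] [0.6435 0.0519 0.1411]
[-11.48   1.62  -0.3 ] [0.6435 0.0519 0.1411]
clock 17.15
joint_pos [ 21.9412  21.4799  -9.647    0.0833 -59.0257 -21.2672]
tool_pos [0.6435 0.0519 0.1412]
orientation [-1.798782e+02 -1.164000e-01 -1.792832e+02]
force [-10.1118   1.8878   1.402 ]
moment [ 0.7341  4.1769 -0.1121]
opening 0.0197
dpos units [0.0061 0.0043 0.0073] rot units [ 0.0003 -0.0003 -0.0003]
```

View pics/w10.png

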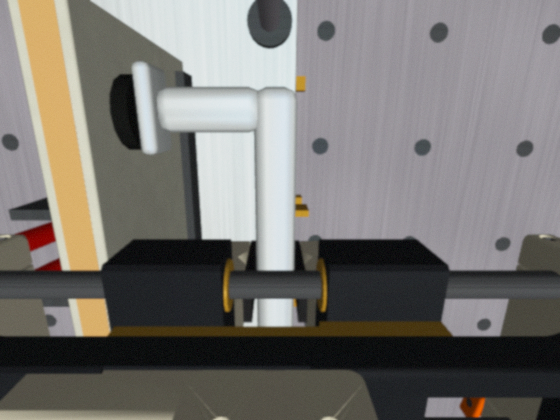

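View pics/s10c.png

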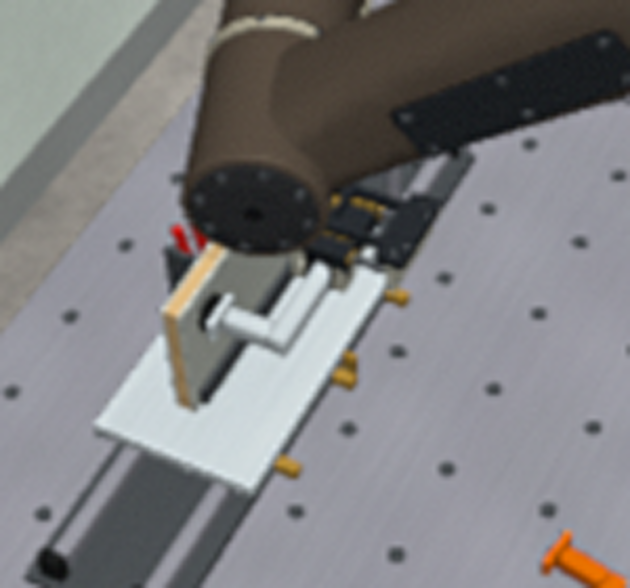

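```bash
python3 - <<'E'
from h import *
w=load('w10')
for n,p in dict(bar1=(277,110),bar2=(277,180),bar3=(277,225),leg1=(180,109),leg2=(240,109)).items(): print(n,pz(w,*p))
a,b=load('side6')['color'],load('side10')['color']
# carriage shift by template on left plate part
t=a[225:250,195:245]; r=cv2.matchTemplate(b,t,cv2.TM_CCOEFF_NORMED);print(cv2.minMaxLoc(r))
crop('top10',175,115,395,255,3.6,'t10c');crop('w10',90,40,200,180,4.2,'w10c')
o=sensors.get_obs();print(o['clock'],o['force'])
E
```

```text
bar1 [ 0.64328222 -0.02696925  0.16049618]
bar2 [0.64286419 0.00420679 0.16045695]
bar3 [0.64256712 0.02640255 0.16048936]
leg1 [ 0.68590981 -0.0269058   0.16041747]
leg2 [ 0.65949863 -0.02718609  0.16089775]
(-0.7867723107337952, 0.9994401931762695, (478, 139), (195, 225))
17.15 [-10.11179441   1.88776962   1.4020191 ]
```

View pics/t10c.png

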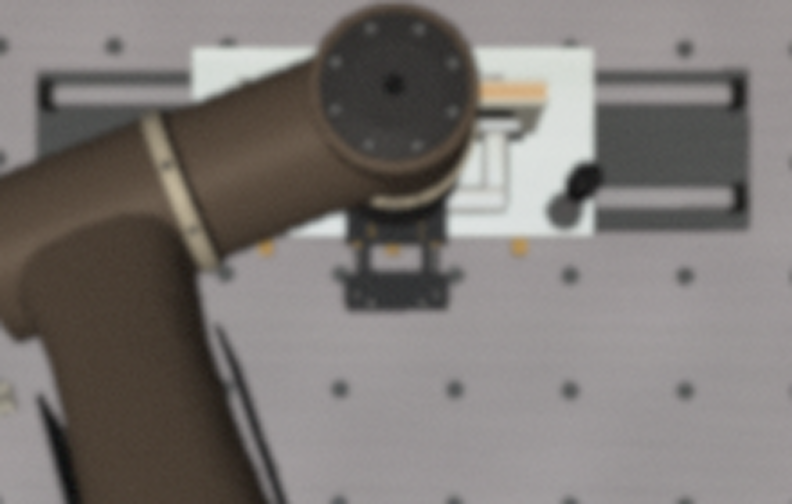

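View pics/w10c.png

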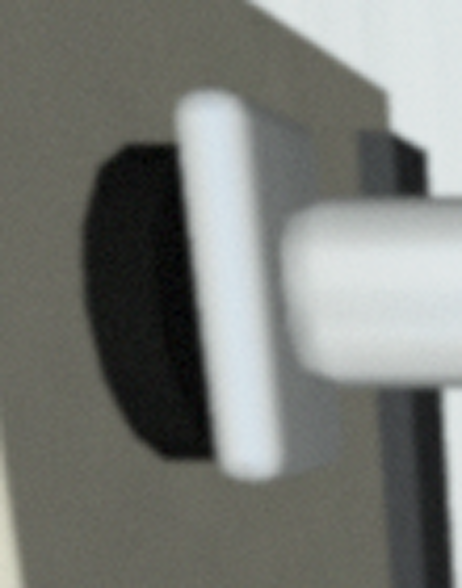

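```bash
python3 - <<'E'
from h import *
f=[]
for i in range(10): snapshot('wrist'); f.append(sensors.get_obs()['force'])
f=np.array(f);print(f.round(1).tolist(),f.mean(0)); st()
E
```

```text
[[-11.7, 1.5, 0.8], [-11.5, 2.4, 0.6], [-10.9, 2.0, 0.5], [-11.7, 2.3, 0.4], [-11.7, 1.6, 0.8], [-10.6, 2.4, 0.4], [-11.6, 1.7, 1.1], [-11.5, 1.4, 0.4], [-10.9, 1.7, 0.0], [-11.6, 2.6, 1.4]] [-11.37703148   1.96691277   0.65421181]
clock 17.65
joint_pos [ 21.9445  21.4833  -9.6462   0.0843 -59.0273 -21.2666]
tool_pos [0.6435 0.052  0.1411]
orientation [-1.798759e+02 -1.200000e-01 -1.792787e+02]
force [-11.6458   2.643    1.4119]
moment [ 0.6844  4.1976 -0.0417]
opening 0.0198
```

The push is steady at about 11.4 N along x, roughly 12 N with friction included. Handing in.

```bash
python3 - <<'E'
from h import *
print(order.close_job()); st()
E
```

```text
the job is handed in; nothing more can be done
None
the job is handed in; nothing more can be done
```

I pushed the carriage by its post into the middle station and gripped the silver handle by its bar. I then pressed it on the two pads and handed the job in still gripping and pressing; no verdict was reported.

**Last checks before hand-in (clock 17.65 s):**
- **Carriage:** it sits at the middle tab within about 1 mm in the top view, and the side view showed no shift while pressing.
- **Push:** steady at 11.4 N into the panel, about 12 N with friction. The highest reading was about 15 N. The wrist moment suggests both pads share nearly equally, but I had no direct reading per pad.
- **Handle:** level, square within about 1°, about 1.5 mm off sideways and about 2 mm low. The left foot was only seen in the side view, so its position comes from the right foot and the bar.
- **Grip:** opening 19.8 mm on the 20 mm bar, at rest.
- **Other loose parts:** the arm went near none of them, but I did not measure them again at the end.

**Disagreements:** the cameras differed by 2–5 mm on some positions. The first press attempts lost force and let the handle drop about 3 mm, because each row restarts from the measured pose. I fixed this with small repeated pushes.

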